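# Activate the rust inhibitor and snap the storage cap onto a die

## Task

Get the steel die in the blue carrier ready for storage: press the orange plunger of the rust inhibitor in its bore right down to its stop and let it spring back up, then fetch the green cap, set it knob up on the die between the four spring ball catches and press it down, past the point where the resistance suddenly gives way, until it is snapped fully home. Keep pressing: your program finishes while the robot still holds the cap down with a firm, steady push of about 10 N. Leave everything else on the bench where it is.

Things in the scene. Friction and masses are not known exactly. Their poses are not given: they have to be found in the camera images.
- seat (a point): Centre of the flat top face of the steel die, 60 mm above the bench, where the cap's underside must come to rest; z up. The die is an upright steel ring, 94 mm outer and 60 mm bore diameter, fixed in the carrier. Once the cap is past the ball catches only this face stops it.
- plunger_top (a point): Middle of the flat top of the orange plunger head (32 mm diameter disc) of the rust inhibitor cartridge, in the middle of the die's bore; at rest it is 59 mm above the bench, 1 mm below the die's top face. It is pressed straight down; there is a 14 mm wide gap all round it in the bore.
- plunger (a joint): Travel of the orange plunger in m: 0 up (at rest), 0.008 at its stop. A spring pushes it back up; it takes about 3 N to start and 8 N to reach the stop.
- cap_center (a point): Centre of the loose green plastic cap, half-way up (20 mm above its underside); z points up out of the knob. Flat disc 96 mm in diameter and 8 mm thick with bevelled edges (underside 88 mm diameter), and on it a round knob of 30 mm diameter, 32 mm tall, so 40 mm over all. About 0.12 kg. Lies on the bench knob up; round, so its yaw does not matter.
- bare_die: Bystander: bare steel ring, 72 mm diameter, 45 mm tall, 32 mm bore; origin at the centre of its underside. Leave it alone.
- sleeved_die: Bystander: steel ring in a blue sleeve, 80 mm diameter, 50 mm tall; origin at the centre of its underside. Leave it alone.
- spanner: Bystander: steel spanner lying flat on the bench beyond the work; leave it alone.
- tin: Bystander: round red tin, 64 mm diameter, 70 mm tall; origin at the centre of its underside. Leave it alone.
- gauge_ring: Bystander: brass gauge ring, 84 mm diameter, 16 mm tall; origin at the centre of its underside. Leave it alone.
- mandrel: Bystander: upright dark steel pin, 36 mm diameter, 80 mm tall; origin at the centre of its underside. Leave it alone.
- carrier: Fixed round blue base, 156 mm diameter, 10 mm thick, carrying the die; origin on the die's axis at bench height, z up. Four blue posts (14 x 16 mm, tops 82 mm above the bench, inner faces 54 mm from the axis) stand at 45, 135, 225 and 315 degrees from its x axis, each with a spring ball catch pointing inwards.
- catch0 (a joint): Outward travel in m of one of the four ball catches (0 free, up to 0.006). 12 mm steel ball, centre 72 mm above the bench, innermost point 44.5 mm from the die's axis. The cap meets the balls with its underside about 15 mm above the seat; the push rises to some 12 to 17 N in all, then drops suddenly 9 to 7 mm above the seat; the balls close over the rim and pull it down.
Not all that is in view belongs to the job. What is shaped like the carrier but pink or purple is not meant.

How it is judged:
On the way, in this order (a step that is already met when the one before it is completed fails the run):
1. the orange plunger is pressed down to its stop (at least 7 of its 8 mm) (value of joint plunger above 0.007 m), for 0.1 s.
2. the plunger has been let back up (within 2 mm) (value of joint plunger below 0.002 m), for 0.1 s.
3. the green cap is snapped home on the die (z of cap_center in the frame of seat between 0.017 and 0.022 m and horizontal distance between cap_center and seat below 0.005 m and angle between cap_center's own z axis and vertical below 0.06 rad), for 0.2 s.
At the end, for the whole second after the job is handed in: The cap sits snapped home on the die (underside within 2 mm of the die's top face, centred within 5 mm, level within 0.06 rad), the plunger below is up, and the robot is still pressing the cap onto the die with more than 5 N through the last second (all of step 3 and contact force between cap and carrier above 5 N and contact force between any of the fingers, the arm and cap above 2 N and value of joint plunger below 0.002 m); the arm keeps its last pose, push and grip.
It fails at once if another thing on the bench is moved by more than 3 cm (distance of any of spanner, tin, gauge_ring, mandrel, bare_die, sleeved_die from where it was at the start of the episode above 0.03 m).
It also fails if it takes over 69 s, if anything falls off the work surface, if the arm or the gripper's body presses on something with over 40 N, if the wrist force passes 120 N, or if a joint passes its speed limit or range.

## Robot

A 7-joint arm with a two-finger parallel gripper is mounted at the origin on the work surface. World frame = base frame: x ahead of the robot, y to its left, z up, the work surface at z = 0. Lengths are in m, angles in rad, forces in N, time in s.
With the tool pointing down it reaches from about 0.4 to 0.75 m from the base axis. Payload 19.5 kg.
Tool frame: the origin (TCP) lies midway between the tips of the shut fingers; the grasp point (between the pads) lies 19 mm behind it; z points along the fingers, y is the line along which they close (so a half turn about z gives the same grasp; the last joint's range is limited). The gripper opens to 85 mm and grips with 20 to 120 N. Pads are 22 mm wide; open, the fingers measure 114 mm over their backs; the gripper's body (76 mm by 85 mm) begins 54 mm behind the grasp point. The pads swing forward as they close: fully open they stand 13 mm farther back than shut.
Start: joints at [1.118, 0.707, -0.028, 1.485, 0.022, 0.951, -0.075], TCP at [0.23, -0.527, 0.231] pointing down, gripper open.
Joint ranges: [-2.71, 2.71], [-0.32, 2.16], [-1.57, 1.52], [0, 2.45], [-1.46, 4.6], [0, 2.02], [-2.83, 2.83]. Speed limits (rad/s): [1.89, 1.89, 2.57, 2.57, 3.01, 3.01, 3.01].

## Interface

Orientations are given as a unit quaternion [w, x, y, z].
In Python, from rig import robot gives the robot as it stands. The module is installed in compiled form; this text tells all that it offers. Calls block until the motion is done:
- robot.goto(position, orientation): joint-space move of the TCP to a pose.
- robot.move_straight(position, vel=0.15, frame=None): straight line of the TCP; frame=None keeps the orientation; vel is the mean speed in m/s.
- robot.goto_joints(angles): joint-space move.
- robot.move_gripper(opening, effort=None): opening from 0.0 (shut) to 1.0 (fully open); effort is the grip in N (None keeps the last); returns when the fingers have stopped.
- robot.dwell(seconds).
- robot.ik(position, orientation): joint angles nearest the present ones, or None.
- robot.sense(): the state.
- robot.camera(name): name is "side" or "top"; returns (picture, depth): 400x640x3 uint8, red, green, blue; 400x640 float32, m along the optical axis (not along the pixel's ray), 0 where there is no reading.
- robot.camera_model(name): a dict with "mtx" (3x3 intrinsics, pixels), "extrinsics" (4x4, takes a point from camera to world coordinates). Camera axes: x right, y up, looking along -z (the intrinsics and any distortion apply to the point x, -y, -z); pixel columns grow to the right and rows downward; lengths in m; the calibration is good to about 2 mm. A picture is of the moment at which its call begins. camera_model takes no time and is no camera call.
A pose or a line that the arm cannot do raises robot.IKError and nothing moves.
- robot.finish_job(): hands the job in; it is judged then, once.
The state is a dict: "time_s": time; "joint_positions": joint angles; "qvel": joint speeds; "effort": joint torques, N m; "eef_pos": TCP position; "tool_rot": TCP orientation; "contact_force": force on the tool from outside, world axes, zero at the start; "moment": the same for the moment, N m; "finger_gap": opening from 0.0 (shut) to 1.0 (fully open); "finger_force": force on a finger pad.
Only numpy, scipy, OpenCV 4.12 (cv2) and the standard library are available. Lean on these libraries where they do the work, as an engineer would, in place of code of your own. Each camera call takes 0.05 s, during which the arm holds its last target. There are 200 camera calls.

## Working session

There is one attempt and no reset: what is moved stays moved. The work goes in short steps, each a Python script; the robot and the scene stay as the last script left them, time stands still between calls to the robot, and variables do not carry over. Pictures are saved under pics/ and viewed, at most 10 in all, crops included, and the job is handed in when it is done.

```bash
mkdir -p pics; python3 - <<'E'
from rig import robot
import cv2,numpy as np
for n in("top","side"):
    p,d=robot.camera(n); m=robot.camera_model(n)
    cv2.imwrite(f"pics/{n}0.png",p[:,:,::-1]); np.savez(f"{n}0.npz",p=p,d=d,K=m["mtx"],E=m["extrinsics"])
    print(n,{k:np.round(v,3).tolist() if not isinstance(v,str) else v for k,v in m.items()},(d>0).mean())
s=robot.sense();print({k:np.round(v,3) for k,v in s.items()})
E
```

```text
top {'mtx': [[379.46, 0.0, 312.991], [0.0, 379.46, 199.643], [0.0, 0.0, 1.0]], 'extrinsics': [[0.027, 0.976, -0.214, 0.329], [-1.0, 0.027, -0.005, 0.075], [0.001, 0.214, 0.977, 1.044], [0.0, 0.0, 0.0, 1.0]]} 0.9960078125
side {'mtx': [[425.508, 0.0, 324.96], [0.0, 425.508, 201.614], [0.0, 0.0, 1.0]], 'extrinsics': [[-0.976, 0.162, -0.148, 0.378], [-0.219, -0.664, 0.715, 0.84], [0.017, 0.73, 0.683, 0.828], [0.0, 0.0, 0.0, 1.0]]} 0.9960703125
{'time_s': np.float64(0.1), 'joint_positions': array([ 1.118,  0.707, -0.028,  1.485,  0.022,  0.951, -0.075]), 'qvel': array([-0.   , -0.001,  0.001, -0.002, -0.001, -0.   , -0.001]), 'effort': array([ 3.0000e-03, -8.8429e+01,  1.2370e+00, -2.3645e+01,  1.7000e-02,
        5.0000e-03,  0.0000e+00]), 'eef_pos': array([ 0.23 , -0.527,  0.231]), 'tool_rot': array([-0.   ,  0.979,  0.204, -0.   ]), 'contact_force': array([-0.418, -0.382,  0.246]), 'moment': array([0.047, 0.041, 0.034]), 'finger_force': np.float64(0.0), 'finger_gap': np.float64(0.997)}
```

View pics/top0.png

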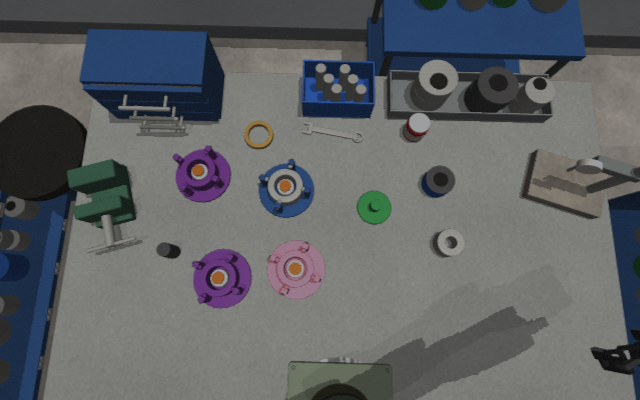

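View pics/side0.png

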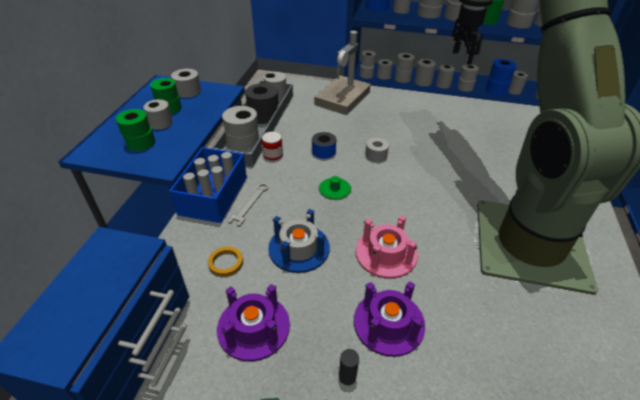

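Top view: the blue carrier is at about (286,188) with its orange plunger at its centre, and the green cap is at (374,207), knob up. Side view: carrier at (299,240), cap at (335,187). The pink and purple decoys are clear of both.

```bash
cat > vis.py <<'E'
import cv2,numpy as np
def hsv(p): return cv2.cvtColor(p,cv2.COLOR_RGB2HSV)
def blob(p,lo,hi,c,r):
    m=cv2.inRange(hsv(p),lo,hi); roi=np.zeros_like(m); cv2.circle(roi,c,r,255,-1)
    return m&roi
def rays(u,v,K,E,z):
    """pixels -> world points on plane height z"""
    d=np.stack([(u-K[0,2])/K[0,0],-(v-K[1,2])/K[1,1],-np.ones_like(u,float)],-1)@E[:3,:3].T
    return E[:3,3]+d*((z-E[2,3])/d[...,2])[...,None]
def cloud(m,d,K,E):
    v,u=np.nonzero((m>0)&(d>0)); z=d[v,u]
    c=np.stack([(u-K[0,2])/K[0,0]*z,-(v-K[1,2])/K[1,1]*z,-z],-1)
    return c@E[:3,:3].T+E[:3,3]
def centroid(m):
    v,u=np.nonzero(m); return u.mean(),v.mean()
E
python3 - <<'E'
from vis import *
for n,oc,gc in(("top",(286,188),(374,207)),("side",(299,235),(335,187))):
    f=np.load(n+"0.npz"); p,d,K,E=(f[k] for k in"pdKE")
    o=blob(p,(3,150,120),(20,255,255),oc,14); g=blob(p,(45,100,40),(80,255,255),gc,28)
    P=cloud(o,d,K,E); print(n,"orange",(o>0).sum(),rays(*map(np.array,centroid(o)),K,E,.059).round(4),np.median(P,0).round(4))
    P=cloud(g,d,K,E); print(" green",(g>0).sum(),"z",np.percentile(P[:,2],[2,25,50,75,98]).round(4))
    k=P[P[:,2]>.034]; r=P[P[:,2]<.014]
    print(" knob top",len(k),((k.min(0)+k.max(0))/2).round(4)," rim",((r.min(0)+r.max(0))/2).round(4),np.ptp(r,0).round(3))
    # silhouette ellipse of rim on plane z=.006
    v,u=np.nonzero(g); q=rays(u,v,K,E,.006)[:,:2].astype(np.float32)
    print(" ray-mask circle",[np.round(x,4) for x in cv2.minEnclosingCircle(q)])
    # die top by depth (grey, z~.06)
    roi=np.zeros_like(o); cv2.circle(roi,oc,32,255,-1); Q=cloud(roi,d,K,E)
    t=Q[(Q[:,2]>.054)&(Q[:,2]<.066)]; po=Q[Q[:,2]>.076]
    print(" die top",((t.min(0)+t.max(0))/2).round(4),np.ptp(t,0).round(3)," posts",len(po),po.mean(0).round(4))
    a=np.arctan2(po[:,1]-t[:,1].mean(),po[:,0]-t[:,0].mean()); print(" post angle deg",np.degrees(np.angle(np.exp(4j*a).mean())/4).round(1))
E
```

```text
top orange 87 [0.5819 0.1562 0.059 ] [0.5819 0.1557 0.0602]
 green 868 z [0.0053 0.008  0.0095 0.0113 0.0428]
 knob top 96 [ 0.5406 -0.0883  0.0403]  rim [ 0.5403 -0.0896  0.0066] [0.091 0.092 0.015]
 ray-mask circle [array([ 0.5404, -0.09  ]), np.float64(0.0468)]
 die top [0.5807 0.158  0.0601] [0.128 0.129 0.012]  posts 182 [0.5809 0.1566 0.0815]
 post angle deg -14.1
side orange 108 [0.5839 0.1594 0.059 ] [0.5843 0.159  0.0584]
 green 564 z [0.0031 0.0066 0.0081 0.0101 0.0407]
 knob top 64 [ 0.5427 -0.0872  0.0387]  rim [ 0.5415 -0.0914  0.0049] [0.091 0.103 0.017]
 ray-mask circle [array([ 0.5431, -0.0898]), np.float64(0.0512)]
 die top [0.5851 0.1607 0.06  ] [0.134 0.131 0.012]  posts 171 [0.5845 0.1622 0.0802]
 post angle deg -14.4
```

```bash
cat > arm.py <<'E'
from rig import robot
import numpy as np
def down(yaw): return [0,np.cos(yaw/2),np.sin(yaw/2),0]   # tool z down, x axis at yaw
def fz(n=4):
    f=[]
    for _ in range(n): f.append(robot.sense()["contact_force"]); robot.dwell(.02)
    return np.mean(f,0)
def press(xy,z0,zmin,fstop,step=.001,vel=.02):
    """step down until the upward force exceeds fstop or zmin is reached"""
    b=fz()[2]; z=z0; log=[]
    while z>zmin:
        z-=step; robot.move_straight([*xy,z],vel=vel)
        f=fz(2)[2]-b; log.append((round(z,4),round(robot.sense()["eef_pos"][2],4),round(f,1)))
        if f>fstop: break
    return z,b,log
E
python3 - <<'E'
from arm import *
xy=(.583,.158)
for yaw in np.radians([0,24,-24,45,-45,90,-90]):
    print(np.degrees(yaw).round(),[None if (q:=robot.ik([*p],down(yaw))) is None else np.round(q,2).tolist() for p in((*xy,.2),(*xy,.05),(.5415,-.0895,.02))])
E
```

```text
0.0 [[-0.45, 0.81, 0.28, 1.42, -0.25, 0.95, -1.68], [-0.47, 1.02, 0.32, 1.54, -0.46, 0.65, -1.49], [0.03, 1.0, 0.14, 1.76, -0.3, 0.4, -1.18]]
24.0 [[-0.39, 0.79, 0.14, 1.42, -0.13, 0.94, -1.36], [-0.42, 1.01, 0.21, 1.54, -0.3, 0.62, -1.21], [0.07, 1.0, 0.06, 1.75, -0.13, 0.39, -0.92]]
-24.0 [[-0.51, 0.83, 0.42, 1.42, -0.37, 0.97, -1.99], [-0.52, 1.05, 0.44, 1.54, -0.62, 0.7, -1.78], [-0.01, 1.01, 0.22, 1.76, -0.46, 0.42, -1.45]]
45.0 [[-0.33, 0.79, 0.03, 1.42, -0.02, 0.94, -1.08], [-0.37, 1.0, 0.11, 1.54, -0.16, 0.61, -0.97], [0.11, 0.99, -0.01, 1.75, 0.01, 0.39, -0.69]]
-45.0 [[-0.56, 0.85, 0.53, 1.42, -0.47, 1.0, -2.27], [-0.57, 1.07, 0.56, 1.55, -0.75, 0.75, -2.04], [-0.04, 1.02, 0.29, 1.76, -0.6, 0.45, -1.69]]
90.0 [[-0.21, 0.79, -0.23, 1.41, 0.2, 0.96, -0.49], [-0.27, 0.99, -0.1, 1.53, 0.15, 0.62, -0.45], [0.19, 0.99, -0.15, 1.75, 0.32, 0.42, -0.19]]
-90.0 [[0.19, 1.08, -1.35, 1.4, 1.04, 1.46, 2.02], [-0.62, 1.11, 0.69, 1.55, -0.89, 0.82, -2.72], [-0.14, 1.06, 0.48, 1.76, -0.89, 0.55, -2.22]]
```

```bash
python3 - <<'E'
from arm import *
xy=(.583,.158); q=down(np.radians(45))
robot.move_gripper(0.0,effort=40)
robot.goto([*xy,.2],q); robot.move_straight([*xy,.07],vel=.1)
z,b,log=press(xy,.064,.046,13); print(b,log[:1],log[4:])
robot.dwell(.3); print(robot.sense()["eef_pos"],fz())
robot.move_straight([*xy,.066],vel=.06); robot.move_straight([*xy,.2]); robot.dwell(.2); print(fz(),robot.sense()["time_s"])
E
```

```text
0.11702534668358947 [(0.063, np.float64(0.063), np.float64(0.2))] [(0.059, np.float64(0.0591), np.float64(2.8)), (0.058, np.float64(0.058), np.float64(3.2)), (0.057, np.float64(0.057), np.float64(4.0)), (0.056, np.float64(0.056), np.float64(5.4)), (0.055, np.float64(0.0551), np.float64(5.3)), (0.054, np.float64(0.0541), np.float64(6.2)), (0.053, np.float64(0.0531), np.float64(6.6)), (0.052, np.float64(0.0522), np.float64(7.0)), (0.051, np.float64(0.0512), np.float64(7.5)), (0.05, np.float64(0.0509), np.float64(21.2))]
[0.58314266 0.15801791 0.05094671] [-3.90400652 -0.49136951 21.32352836]
[ 0.06989178 -0.15456493 -0.43160196] 11.4167
```

Plunger pressed to its stop (21 N at 50.9 mm) and released. Now the cap.

```bash
python3 - <<'E'
from arm import *
import cv2
xy=(.5415,-.0895); q=down(np.radians(45))
robot.move_gripper(.75,effort=60)
robot.goto([*xy,.12],q); robot.move_straight([*xy,.010],vel=.1); print(fz())
robot.move_gripper(0.0,effort=80); s=robot.sense(); print(s["finger_gap"],s["finger_force"],fz())
robot.move_straight([*xy,.16],vel=.12)
xy=(.583,.158); robot.goto([*xy,.16],q); robot.move_straight([*xy,.125],vel=.1); robot.dwell(.3)
s=robot.sense(); print(s["eef_pos"],s["finger_gap"],s["time_s"],fz())
im=[]
for n in("top","side"):
    p,d=robot.camera(n); m=robot.camera_model(n); np.savez(f"{n}1.npz",p=p,d=d,K=m["mtx"],E=m["extrinsics"])
    c=(286,188) if n=="top" else (299,225)
    im.append(cv2.resize(p[c[1]-65:c[1]+65,c[0]-65:c[0]+65,::-1],None,fx=3,fy=3,interpolation=2))
cv2.imwrite("pics/c1.png",np.hstack(im))
E
```

```text
[-0.34058611 -0.17558651 -0.1256775 ]
0.3322898336481729 78.24560165405273 [-2.1149562   0.16158285  9.66022788]
[0.58317089 0.15799314 0.12540845] 0.3275402804655015 18.0667 [ 0.09307421  0.11559925 -1.56927483]
```

View pics/c1.png

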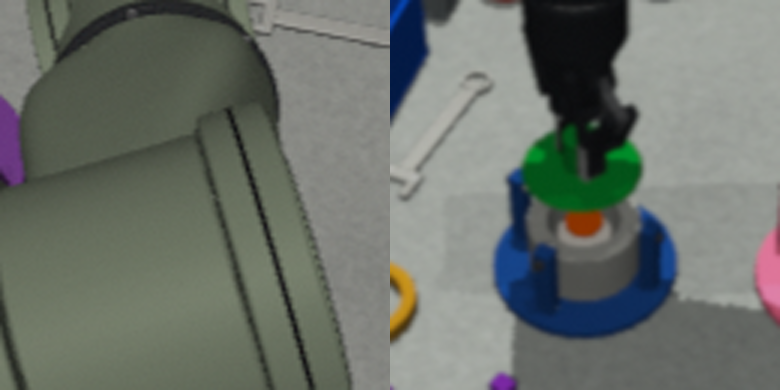

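Top view: the arm hides the work. Side view: the cap is gripped level above the die, rim centred at about crop pixel (582,167). Next I measure the cap against the die in that same view.

```bash
python3 - <<'E'
from vis import *
def circ(q,R):
    from scipy.optimize import least_squares
    return least_squares(lambda c:np.hypot(*(q-c[:2]).T)-c[2],[*q.mean(0),R],loss="soft_l1",f_scale=.001).x
f=np.load("side1.npz"); p,d,K,E=(f[k] for k in"pdKE")
g=blob(p,(45,100,30),(80,255,255),(299-65+(582-390)//3,225-65+56),30)
P=cloud(g,d,K,E); print("z",np.percentile(P[:,2],[5,25,50,75,95]).round(4))
h=cv2.convexHull(cv2.findContours(g,0,cv2.CHAIN_APPROX_NONE)[0][0])[:,0]
h=max((c for c in cv2.findContours(g,0,1)[0]),key=cv2.contourArea); h=cv2.convexHull(np.vstack([c for c in cv2.findContours(g,0,1)[0]]))[:,0]
for z in(.115,.119,.123): print("cap",z,circ(rays(h[:,0],h[:,1],K,E,z)[:,:2],.048).round(4))
# orange + carrier base outline in the original side view
f=np.load("side0.npz"); p,d,K,E=(f[k] for k in"pdKE")
f=np.load("top0.npz")
for n,c,zc in(("side0",(299,245),36),("top0",(286,190),34)):
    f=np.load(n+".npz"); p,d,K,E=(f[k] for k in"pdKE")
    m=blob(p,(100,120,30),(120,255,255),c,zc); v,u=np.nonzero(m&(d>0).astype(np.uint8)*255)
    P=cloud(m,d,K,E); v,u=np.nonzero((m>0)&(d>0)); b=P[:,2]<.02
    mm=np.zeros_like(m); mm[v[b],u[b]]=255
    hh=cv2.convexHull(np.stack([u[b],v[b]],1).astype(np.int32))[:,0]
    print(n,"base",circ(rays(hh[:,0],hh[:,1],K,E,.009)[:,:2],.078).round(4))
E
```

```text
z [0.1197 0.1216 0.1226 0.1239 0.1549]
cap 0.115 [0.5848 0.1553 0.0472]
cap 0.119 [0.5836 0.1591 0.047 ]
cap 0.123 [0.5825 0.1629 0.0467]
side0 base [0.5827 0.1618 0.0767]
top0 base [0.5822 0.1563 0.0762]
```

Cap and die agree within about 1–2 mm, so I'll press straight down.

```bash
python3 - <<'E'
from arm import *
xy=(.583,.158)
robot.move_straight([*xy,.09],vel=.08); robot.dwell(.2)
z,b,log=press(xy,.09,.0735,35); print(b,log); print(fz())
if z<=.0736:
    z2,_,log=press(xy,z,.066,99,step=.0005) if False else (z,0,[])
    while z>.066:
        z-=.0005; robot.move_straight([*xy,z],vel=.02); f=fz(3)[2]-b; log.append((round(z,4),round(f,1)))
        if f>9: break
    print(log)
robot.dwell(.5); s=robot.sense(); print(fz(),s["eef_pos"],s["finger_gap"],s["time_s"])
E
```

```text
-1.4329892433583638 [(0.089, np.float64(0.089), np.float64(-0.0)), (0.088, np.float64(0.088), np.float64(0.6)), (0.087, np.float64(0.0869), np.float64(-0.3)), (0.086, np.float64(0.086), np.float64(0.7)), (0.085, np.float64(0.085), np.float64(0.2)), (0.084, np.float64(0.0842), np.float64(5.2)), (0.083, np.float64(0.0834), np.float64(8.9)), (0.082, np.float64(0.0824), np.float64(8.2)), (0.081, np.float64(0.0812), np.float64(5.4)), (0.08, np.float64(0.0798), np.float64(0.9)), (0.079, np.float64(0.0787), np.float64(-3.8)), (0.078, np.float64(0.0776), np.float64(-8.7)), (0.077, np.float64(0.0765), np.float64(-13.2)), (0.076, np.float64(0.0756), np.float64(-15.3)), (0.075, np.float64(0.0751), np.float64(-10.1)), (0.074, np.float64(0.074), np.float64(-9.7)), (0.073, np.float64(0.0729), np.float64(-9.1))]
[  2.65919275  -2.62989587 -10.92081999]
[(0.0725, np.float64(-7.3)), (0.072, np.float64(-4.1)), (0.0715, np.float64(-2.2)), (0.071, np.float64(-0.3)), (0.0705, np.float64(1.9)), (0.07, np.float64(10.8))]
[-3.41804684e+00 -7.37834268e-03  1.01286945e+01] [0.58306238 0.1581323  0.07054748] 0.3280912548971626 26.2667
```

```bash
python3 - <<'E'
from rig import robot
from vis import *
p,d=robot.camera("side"); f=np.load("side0.npz"); K,E=f["K"],f["E"]
cv2.imwrite("pics/c2.png",cv2.resize(p[170:300,234:364,::-1],None,fx=4,fy=4,interpolation=2))
g=blob(p,(45,100,30),(80,255,255),(299,230),34); P=cloud(g,d,K,E); r=P[P[:,2]<.078]
print(len(r),np.percentile(r[:,2],[5,50,95]).round(4))
top=r[np.abs(r[:,2]-np.median(r[:,2]))<.004]
A=np.c_[top[:,:2]-top[:,:2].mean(0),np.ones(len(top))]; print("tilt",np.linalg.lstsq(A,top[:,2],rcond=None)[0].round(4))
h=cv2.convexHull(np.vstack(cv2.findContours(g,0,1)[0]))[:,0]; q=rays(h[:,0],h[:,1],K,E,.066)[:,:2]
print("bbox mid",((q.min(0)+q.max(0))/2).round(4),np.ptp(q,0).round(4))
E
```

```text
579 [0.0651 0.0678 0.0703]
tilt [ 0.003  -0.0042  0.0678]
bbox mid [0.5859 0.1604] [0.0921 0.0941]
```

View pics/c2.png

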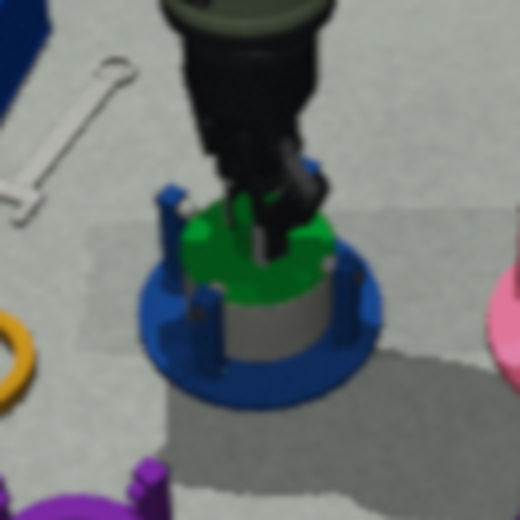

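The cap's disc is flat on the die at crop pixel (258,250). Its top measures 67.8 mm against the expected 68 mm, it is level and centred, and the push is about 11 N. Handing in.

```bash
python3 - <<'E'
from arm import *
print(fz()); print(robot.finish_job())
E
```

```text
[-3.06320572 -0.0788559   9.47572505]
the job is handed in; nothing more can be done
None
```

The job is handed in: I pressed the plunger to its stop and let it back up, and snapped the cap home on the die, level and centred; the arm was pressing it down with about 10 N at hand-in, and no verdict came back.

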